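Anchor the label-roll stand under the clear cover of a sampling desk

TASK

Slide the roll of labels up off the post of its blue stand and set it down flat on the green coaster. Then pick the stand up by its bare post and, on the grey board, tuck the front edge of its foot under the clear hinged leaf without lifting the leaf, square to the board and about centred on the leaf, until the white line on the foot meets the leaf's orange edge. Finish while still holding the stand, pressing it down flat on the board with a firm push of 10 N or more; leave the pump bottle, wipes pack and tube rack where they are.

Things in the scene. Friction and masses are not known exactly. Their poses are not given: they have to be found in the camera images.
- stand: Loose label-roll stand, 0.36 kg (may vary by a fifth): a flat blue steel foot 120 (its x) by 90 (its y) by 4 mm thick, with a bare steel post, 16 mm square (faces along its x and y), standing upright at the middle of the foot up to 74 mm above the foot's underside. Origin: centre of the foot's underside. +x points to the front edge (60 mm from the origin), the one to be tucked under the leaf. z is up.
- line (a point): Point at the middle of the white line painted across the foot's top, parallel to the front edge and 35 mm behind it: at x = +25 mm, y = 0, z = +4 mm in the stand's frame, with the stand's axes.
- roll: Loose white roll of labels, rigid, 56 mm outside diameter, 32 mm bore, 40 mm high, about 0.09 kg; at the start it sits round the stand's post, resting on the foot. Origin: centre of its underside; z along its bore, up.
- coaster: Green round coaster, fixed to the desk, 104 mm in diameter and 4 mm thick; the roll goes flat on its top. Origin: centre of its underside.
- board: Grey board fixed on the desk, 8 mm thick, 200 mm wide (its y), from x = -170 mm to x = +120 mm in its own frame. The open apron from x = -170 to 0 lies in front of the leaf; the stand's foot is laid there and slid along +x. Origin: on the board's underside, below the middle of the leaf's orange free edge. Two rubber blocks 8 mm wide stand under the leaf's corners, at y = +80 and -80 mm, x = 2 to 14 mm.
- lip (a point): Point on the board's top face (z = +8 mm in the board's frame) just under the middle of the leaf's orange free edge, with the board's axes: +x points under the leaf, the direction of tucking.
- leaf (a joint): Clear stiff leaf, 172 mm wide, 106 mm long, 3 mm thick, 0.08 kg, hinged along its far edge (board x = +106 mm) and lapping back over the board to its orange free edge at board x = 0. Value in rad: 0 = lying down, level, its underside 7 mm above the board's top; grows as the free edge lifts. It swings freely and falls back by its own weight. Lifted means more than 0.06 rad (about 6 mm at the edge).
- pump: Bystander: white pump bottle with a blue band, 62 mm in diameter, 178 mm high. Origin: centre of its underside.
- wipes: Bystander: teal pack of wipes, 110 by 180 by 48 mm. Origin: centre of its underside.
- rack: Bystander: white rack of capped sample tubes, 60 by 140 mm, 84 mm high. Origin: centre of its underside.
Mind the look-alikes: they are no part of the job. Of the things like the stand, leave any that is yellow; of the rest the smaller one is meant. Of the things that look like the roll, the larger one is meant.

How it is judged:
By the outcome, as a careful person would: the job done as asked, in the order asked, and still so for the second after the job is handed in, while the arm keeps its last pose, push and grip.
It also fails if it takes over 58 s, if anything falls off the work surface, if the arm or the gripper's body presses on something with over 40 N, if the wrist force passes 120 N, or if a joint passes its speed limit or range.

ROBOT

A 6-joint arm with a two-finger parallel gripper is mounted at the origin on the work surface. World frame = base frame: x ahead of the robot, y to its left, z up, the work surface at z = 0. Lengths are in m, angles in rad, forces in N, time in s.
With the tool pointing down it reaches from about 0.275 to 0.975 m from the base axis. Payload 8.4 kg.
Tool frame: the origin (TCP) lies on the centre line of the jaws, within the pads' length; the fingertips stand 14 mm ahead of it and the grasp point (between the pads) lies 5 mm behind it; z points along the fingers, x is the direction in which the jaws open and shut, and the axes are right-handed (so a half turn about z gives the same grasp; the last joint's range is limited). The gripper opens to 92 mm and grips with 3 to 60 N. Pads are 20 mm wide; open, the fingers measure 128 mm over their backs; the gripper's body (75 mm by 189 mm) begins 69 mm behind the grasp point.
Start: joints at [1.236, 0.353, 1.633, -0, 1.155, -0.002], TCP at [0.204, 0.591, 0.229] pointing down, gripper open.
Joint ranges: [-2.63, 2.63], [-0.92, 2.1], [0.06, 2.66], [-1.3, 4.44], [0, 2.69], [-3.02, 3.02]. Speed limits (rad/s): [2.22, 2.22, 2.79, 3.14, 3.14, 3.14].

INTERFACE

Orientations are given as [roll, pitch, yaw] about the fixed x, y, z axes, in that order (R = Rz(yaw) Ry(pitch) Rx(roll)).
In Python, from workcell import manip gives the robot as it stands. The module is installed in compiled form; this text tells all that it offers.
- The arm moves only by the tool move_arm, never from a script. Its argument "moves" is a list of rows, each a list of 7 numbers: the shift along the tool's x, y, z in mm, then the turn, a rotation vector about the tool's x, y, z in degrees, then the opening, from -1 (shut) to 1 (fully open). In form: [[dx, dy, dz, wx, wy, wz, claw], ...]. A call has 1 to 10 rows; each row is the pose to reach, as a shift and turn from the pose commanded when the call began, along the tool's axes at that moment; what a row does not reach only later rows make up. A row lasts 1/8 s, in which the tool goes at most 62.5 mm and 10.7 degrees, less where a joint would pass 70% of its speed; a pose out of reach is approached as far as the arm can. A call with a gripper value outside its range is refused whole. The fingers move at their own pace and stop on an object; "squeeze" is the grip in N (left out, the last holds). Time passes only in rows, so rows that repeat a pose let the fingers close. It gives the time, the measured TCP pose, the force and the opening at its end, in the units of the state.
- manip.observe(): the state, without advancing time (a new reading comes with each control period).
- manip.capture(name): name is "scene" or "top"; returns the picture (400x640x3 uint8, red, green, blue); there is no depth.
- manip.camera_info(name): a dict with "fx", "fy", "cx", "cy" (pixels), "xyz" and "attitude" of the camera in the world. Camera axes: x right, y up, looking along -z (the intrinsics and any distortion apply to the point x, -y, -z); pixel columns grow to the right and rows downward; lengths in m; the calibration is good to about 2 mm. A picture is of the moment at which its call begins. camera_info takes no time and is no camera call.
- manip.job_done(): hands the job in, once; it reports no verdict.
The state is a dict: "clock": time; "joint_pos": joint angles; "qd": joint speeds; "joint_torque": joint torques, N m; "eef_pos": TCP position; "ee_rot": TCP orientation; "force": force on the tool from outside, world axes, zero at the start; "moment": the same for the moment, N m; "finger_gap": finger opening in m.
Only numpy, scipy, OpenCV 4.12 (cv2) and the standard library are available. Lean on these libraries where they do the work, as an engineer would, in place of code of your own. Each camera call takes 0.05 s, during which the arm holds its last target.

## Working session

There is one attempt and no reset: what is moved stays moved. The work goes in short steps, Python scripts to look and compute and a tool call to move; the robot and the scene stay as the last step left them, time stands still between calls to the robot, and variables do not carry over. Pictures are saved under pics/ and viewed, and the job is handed in when it is done.

Besides the shell and the picture viewer there is one more tool, called after "Call:" as name([rows], argument=value, ...), one row to a line, values as JSON. move_arm: Moves the arm, as the interface text tells. Its arguments: {"type":"object","properties":{"moves":{"type":"array","items":{"type":"array","items":{"type":"number"}}},"squeeze":{"type":"number"}},"required":["moves"]}

```bash
mkdir -p pics; ls
python3 - <<'E'
from workcell import manip
import cv2
print(manip.observe())
for n in("scene","top"):
    print(n,manip.camera_info(n))
    cv2.imwrite(f"pics/{n}0.png",manip.capture(n)[:,:,::-1])
E
```

```text
pics
{'clock': 0.0, 'joint_pos': array([ 1.23559882e+00,  3.53661157e-01,  1.63411252e+00,  2.46455385e-06,
        1.15518895e+00, -2.38810833e-03]), 'qd': array([0.00079803, 0.00080847, 0.00028004, 0.00014205, 0.00187006,
       0.00231278]), 'joint_torque': array([-2.64934628e-03, -5.93833888e+01, -3.34220731e+01,  6.94712391e-02,
        2.31162203e-02, -1.33639555e-04]), 'eef_pos': array([0.20402681, 0.59026963, 0.2278648 ]), 'ee_rot': array([-3.14158713e+00,  1.36996387e-03,  1.23798594e+00]), 'force': array([-0.75761008,  0.13275965,  0.47341776]), 'moment': array([0.02233205, 0.0196411 , 0.06088103]), 'finger_gap': 0.09152090574112669}
scene {'fx': 393.278095185198, 'fy': 393.278095185198, 'cx': 320.1695940235324, 'cy': 197.66420055015033, 'xyz': array([1.05279208, 0.05947226, 0.93072004]), 'attitude': array([0.55732072, 0.0150548 , 1.52832454])}
top {'fx': 397.55236082022435, 'fy': 397.55236082022435, 'cx': 320.37346578403896, 'cy': 190.27138354252472, 'xyz': array([0.35616163, 0.06455646, 1.24821854]), 'attitude': array([ 0.1169132 ,  0.00629669, -1.58014126])}
```

View pics/scene0.png

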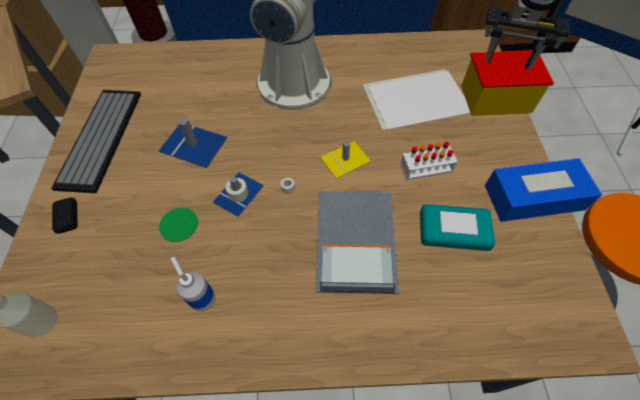

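View pics/top0.png

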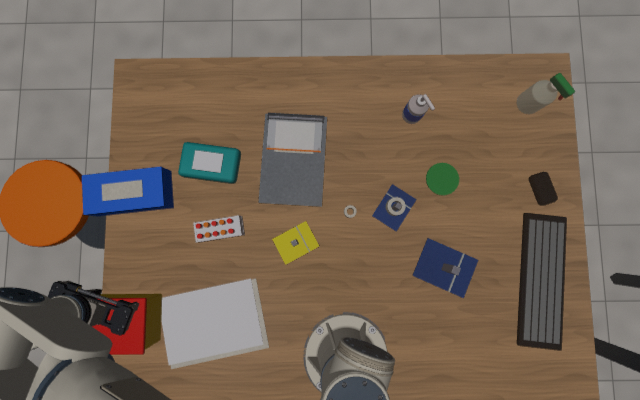

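Candidates in the top view. For the stand: small blue foot carrying the roll (395,207), large blue foot (446,268), yellow foot (296,243). For the roll: large roll (396,206), small ring (350,211). By the description I choose the small blue stand and the large roll on it. Next I crop and measure them.

```bash
cat > h.py <<'E'
import numpy as np, cv2
from scipy.spatial.transform import Rotation as R
from workcell import manip
def cam(n):
    c=manip.camera_info(n); return c, R.from_euler('xyz',c['attitude']).as_matrix()
def px2w(n,uv,z):
    c,M=cam(n); uv=np.atleast_2d(np.asarray(uv,float))
    d=np.c_[(uv[:,0]-c['cx'])/c['fx'],-(uv[:,1]-c['cy'])/c['fy'],-np.ones(len(uv))]@M.T
    return c['xyz']+d*((z-c['xyz'][2])/d[:,2])[:,None]
def w2px(n,p):
    c,M=cam(n); q=(np.atleast_2d(p)-c['xyz'])@M
    return np.c_[c['cx']+c['fx']*q[:,0]/-q[:,2], c['cy']-c['fy']*q[:,1]/-q[:,2]]
def crop(img,x0,y0,x1,y1,k,name):
    cv2.imwrite(f"pics/{name}.png",cv2.resize(img[y0:y1,x0:x1,::-1],None,fx=k,fy=k,interpolation=cv2.INTER_CUBIC))
E
python3 - <<'E'
from h import *
t=cv2.imread("pics/top0.png")[:,:,::-1]; s=cv2.imread("pics/scene0.png")[:,:,::-1]
crop(t,340,150,480,250,5,"t_crop"); crop(s,150,160,310,260,5,"s_crop")
crop(t,250,105,340,215,5,"t_board"); crop(s,305,180,405,300,5,"s_board")
for n,im in(("top",t),("scene",s)):
    h=cv2.cvtColor(im,cv2.COLOR_RGB2HSV)
    for nm,lo,hi in(("blue",(105,120,40),(125,255,200)),("green",(50,150,60),(80,255,255)),("orange",(5,170,150),(15,255,255)),("grey",(95,20,50),(125,100,130))):
        m=cv2.inRange(h,lo,hi); N,l,st,c=cv2.connectedComponentsWithStats(m)
        for i in range(1,N):
            if st[i,4]>40: 
                r=cv2.minAreaRect(np.argwhere(l==i)[:,::-1].astype(np.float32))
                print(n,nm,st[i],c[i].round(1),np.round(cv2.boxPoints(r),1).tolist())
E
```

```text
top blue [  82  167   91   49 2990] [127.6 191.4] [[78.9000015258789, 175.1999969482422], [169.39999389648438, 165.3000030517578], [174.0, 207.39999389648438], [83.5, 217.1999969482422]]
top blue [388 185  27  22 212] [401.4 195.1] [[387.29998779296875, 191.60000610351562], [392.0, 184.3000030517578], [415.1000061035156, 199.1999969482422], [410.3999938964844, 206.5]]
top blue [373 195  36  35 425] [388.7 214.9] [[372.29998779296875, 215.3000030517578], [385.6000061035156, 194.10000610351562], [409.0, 208.89999389648438], [395.70001220703125, 230.10000610351562]]
top blue [ 413  239   49   51 1354] [436.1 263.5] [[412.0, 274.70001220703125], [427.70001220703125, 238.10000610351562], [462.5, 253.10000610351562], [446.8999938964844, 289.70001220703125]]
top blue [451 255  26  42 533] [463.7 275.7] [[449.8999938964844, 291.70001220703125], [464.3999938964844, 254.39999389648438], [477.20001220703125, 259.3999938964844], [462.70001220703125, 296.70001220703125]]
top orange [   0  160   83   86 5672] [ 41.  202.8] [[-0.0, 160.0], [82.0, 160.0], [82.0, 245.0], [0.0, 245.0]]
top grey [404 1
[... 3034 characters left out ...]
076293945]]
scene grey [179 119  18  28 177] [187.8 132.6] [[172.39999389648438, 135.10000610351562], [181.8000030517578, 118.5999984741211], [202.6999969482422, 130.5], [193.3000030517578, 147.0]]
scene grey [231 176   8  12  50] [234.3 181.9] [[229.8000030517578, 177.5], [235.39999389648438, 175.89999389648438], [238.5, 186.60000610351562], [232.89999389648438, 188.1999969482422]]
scene grey [ 317  192   81  101 4661] [355.1 230.6] [[317.0, 192.0], [397.0, 192.0], [397.0, 292.0], [317.0, 292.0]]
scene grey [599 268  18  39 287] [608.9 284.6] [[598.0, 269.29998779296875], [606.4000244140625, 265.6000061035156], [622.5999755859375, 302.70001220703125], [614.0999755859375, 306.3999938964844]]
```

Run:
```python
import cv2,numpy as np
a=[cv2.imread(f"pics/{n}.png") for n in("t_crop","s_crop","t_board","s_board")]
print([x.shape for x in a])
```

```text
[(500, 700, 3), (500, 800, 3), (550, 450, 3), (600, 500, 3)]
```

View pics/t_crop.png

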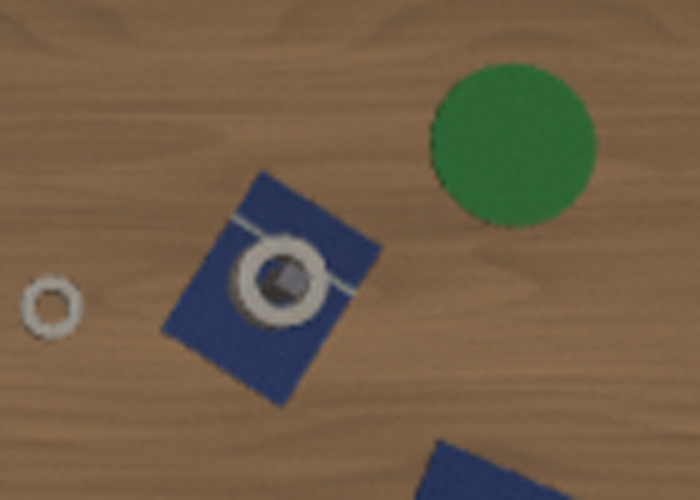

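View pics/s_crop.png

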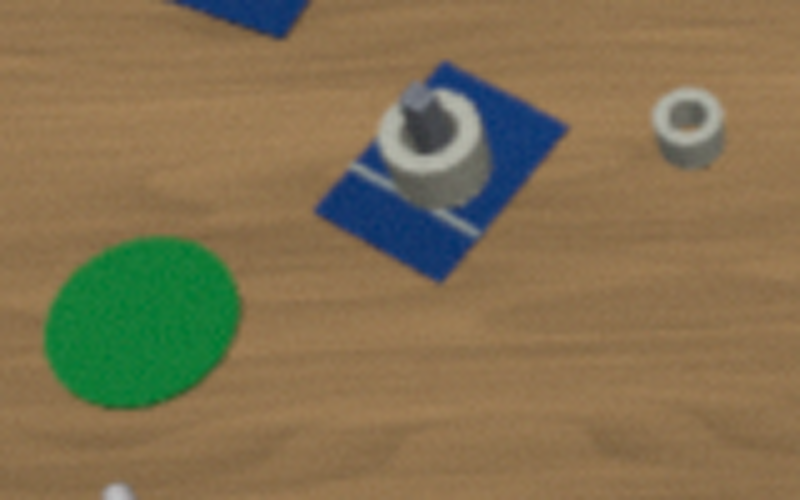

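View pics/t_board.png

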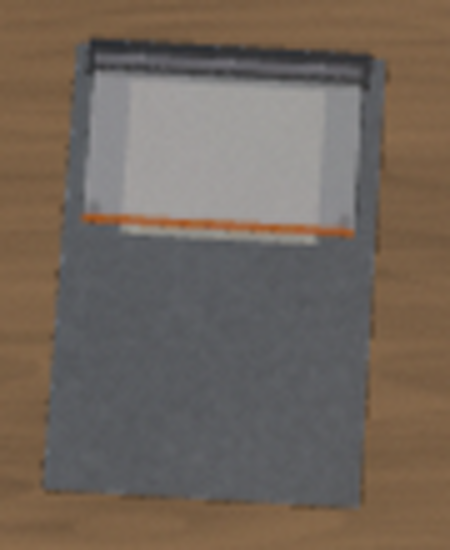

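View pics/s_board.png

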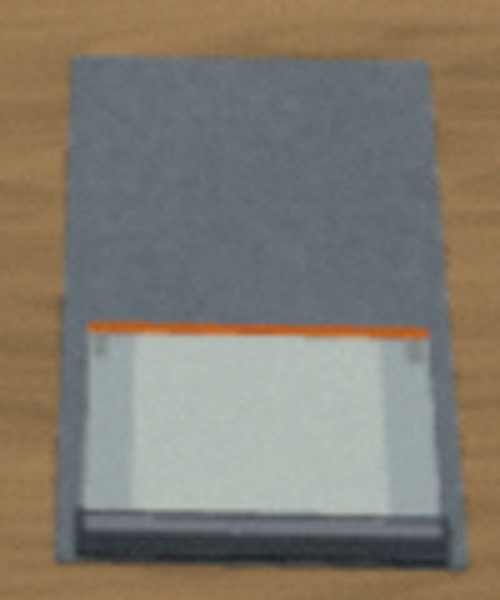

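```bash
cat > m1.py <<'E'
from h import *
def f(p,x0,y0): return (np.array(p)+.5)/5-.5+np.array([x0,y0])
O={"t":(340,150),"s":(150,160),"tb":(250,105),"sb":(305,180)}
def g(cn,p,z):
    n="top" if cn[0]=="t" else "scene"
    return px2w(n,f(p,*O[cn]),z)
np.set_printoptions(precision=4,suppress=True)
for cn,P,ro,po,co in(("t",[(263,171),(383,247),(283,408),(161,330)],(281,281),(291,280),(513,146)),("s",[(441,283),(316,211),(447,61),(569,128)],(432,136),(418,95),(143,322))):
    w=g(cn,P,.004); print(cn,"foot",w[:,:2].tolist()[:],"c",w.mean(0))
    print(" sides",[round(np.linalg.norm(w[i]-w[(i+1)%4]),4) for i in range(4)])
    a=(w[0]+w[1])/2-(w[2]+w[3])/2; print(" yaw front",np.degrees(np.arctan2(a[1],a[0])))
    print(" roll",g(cn,[ro],.044)," post",g(cn,[po],.074)," coaster",g(cn,[co],.004))
for cn,near,edge,far in(("tb",[(42,491),(360,507)],[(83,217),(354,234)],[(78,45),(384,60)]),("sb",[(72,57),(430,62)],[(88,326),(429,332)],[(55,560),(467,568)])):
    w=g(cn,near,.008);e=g(cn,edge,.018);v=g(cn,far,.008)
    for nm,q in(("near",w),("edge",e),("far",v)):
        d=q[1]-q[0]; print(cn,nm,q[:,:2].tolist(),"mid",q.mean(0),"len",np.linalg.norm(d),"normal yaw",(np.degrees(np.arctan2(d[1],d[0]))+90+90)%180-90)
    d=v.mean(0)-w.mean(0); print(" axis yaw",np.degrees(np.arctan2(d[1],d[0])),"len",np.linalg.norm(d), "near-edge",np.linalg.norm((e.mean(0)-w.mean(0))[:2]))
E
python3 m1.py
```

```text
t foot [[0.5206271390365599, -0.15567850052905924], [0.4717497145431728, -0.22944825393896606], [0.37183179354163376, -0.16358355088967852], [0.4210418140830693, -0.08894964899187809]] c [ 0.4463 -0.1594  0.004 ]
 sides [np.float64(0.0885), np.float64(0.1197), np.float64(0.0894), np.float64(0.1199)]
 yaw front -33.608748794155815
 roll [[ 0.4479 -0.1575  0.044 ]]  post [[ 0.4462 -0.1579  0.074 ]]  coaster [[ 0.5349 -0.3138  0.004 ]]
s foot [[0.5226199063394577, -0.1551968817417827], [0.4731692105742441, -0.22780585341646073], [0.37436795536331047, -0.16183329029900786], [0.4250669099357217, -0.08921996275583469]] c [ 0.4488 -0.1585  0.004 ]
 sides [np.float64(0.0878), np.float64(0.1188), np.float64(0.0886), np.float64(0.1178)]
 yaw front -33.9009851671536
 roll [[ 0.4535 -0.1571  0.044 ]]  post [[ 0.4471 -0.1591  0.074 ]]  coaster [[ 0.5385 -0.3138  0.004 ]]
tb near [[0.46434783116906975, 0.26676253809790557], [0.452342482844916, 0.0676322818255624]] mid [0.4583 0.1672 0.008 ] len 0.1994918227684366 normal yaw -3.4501246605817926
tb edge [[0.6368473716170893, 0.24076968773796686], [0
[... 291 characters left out ...]
6555
 axis yaw -3.8595247810733855 len 0.28823760605729504 near-edge 0.17253177732244068
sb near [[0.45550121116645315, 0.06767877106316278], [0.46920428062643305, 0.2664354024042221]] mid [0.4624 0.1671 0.008 ] len 0.1992284432872746 normal yaw -3.9439569979333555
sb edge [[0.6252984305261693, 0.06905720723190395], [0.6371791567119205, 0.24144700800068553]] mid [0.6312 0.1553 0.018 ] len 0.17279871256407264 normal yaw -3.9424652894061865
sb far [[0.7432117947035357, 0.047713127380458256], [0.7565093137070895, 0.24467698473662228]] mid [0.7499 0.1462 0.008 ] len 0.19741222129409616 normal yaw -3.8623193686994455
 axis yaw -4.150200587023188 len 0.2882637059403432 near-edge 0.1692981235788605
```

```bash
cat >> h.py <<'E'
def plan(target,yaw_deg):
    """tool-frame shift (mm) and rotvec (deg) from the measured pose to a tool-down pose"""
    s=manip.observe(); M=R.from_euler('xyz',s['ee_rot'])
    T=R.from_euler('xyz',[np.pi,0,np.radians(yaw_deg)])
    d=M.inv().apply(np.array(target)-s['eef_pos'])*1000
    r=np.degrees((M.inv()*T).as_rotvec())
    print("t",round(s['clock'],3),"tcp",s['eef_pos'].round(4),"yaw",np.degrees(s['ee_rot'][2]).round(2),"F",s['force'].round(1),"gap",round(s['finger_gap'],4))
    print("to",np.round(target,4),yaw_deg,"-> d",d.round(1),"rot",r.round(2))
E
python3 - <<'E'
from h import *
s=cv2.imread("pics/scene0.png")[:,:,::-1];t=cv2.imread("pics/top0.png")[:,:,::-1]
crop(s,150,245,250,325,6,"s_pump");crop(t,390,80,450,135,8,"t_pump")
print(px2w("scene",[(205,304)],0.01),px2w("top",[(412,119)],0.03))
plan([.4475,-.158,.23],56.25)
E
```

```text
[[ 0.76156541 -0.21543813  0.01      ]] [[ 0.72222932 -0.21956824  0.03      ]]
t 0.1 tcp [0.204  0.5903 0.228 ] yaw 70.93 F [-1.  -0.2 -0.7] gap 0.0918
to [ 0.4475 -0.158   0.23  ] 56.25 -> d [-627.7  474.6   -1.3] rot [1.000e-02 7.000e-02 1.468e+01]
```

View pics/s_pump.png

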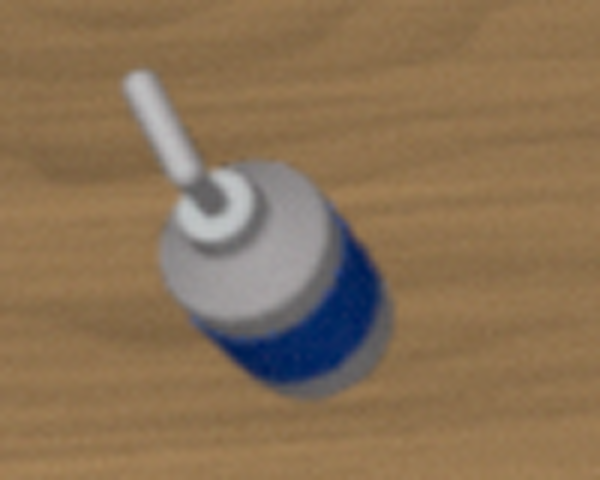

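Run:
```python
from h import *
a=(np.array([[140,80],[215,205]])+.5)/6-.5+[150,245]
print(px2w("scene",a,.172))
s=cv2.imread("pics/t_pump.png");print(s.shape)
```

```text
[[ 0.7119937  -0.24525147  0.172     ]
 [ 0.75902992 -0.2126984   0.172     ]]
(440, 480, 3)
```

View pics/t_pump.png

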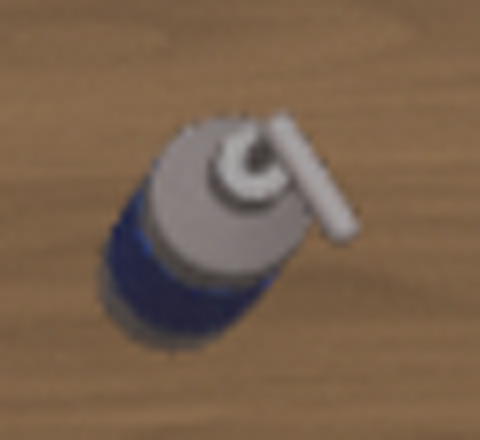

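Call:
move_arm([
  [-60, 45, -10, 0, 0, 2, 1],
  [-120, 90, -10, 0, 0, 4, 1],
  [-160, 120, -10, 0, 0, 6, 1],
  [-210, 160, -10, 0, 0, 8, 1],
  [-260, 196, -10, 0, 0, 10, 1],
  [-308, 233, -10, 0, 0, 12, 1],
  [-356, 270, -10, 0, 0, 14.7, 1],
  [-405, 306, -10, 0, 0, 14.7, 1],
  [-453, 343, -10, 0, 0, 14.7, 1],
  [-500, 378, -10, 0, 0, 14.7, 1],
])

```text
clock: 1.35
eef_pos: [0.3976, -0.0051, 0.2388]
ee_rot: [3.141, -0.001, 0.981]
force: [1.5, 0.2, -0.5]
finger_gap: 0.0921
```

```bash
python3 -c "
from h import *
plan([.4475,-.158,.15],56.25)"
```

```text
t 1.35 tcp [ 0.3976 -0.0051  0.2388] yaw 56.23 F [ 1.5  0.2 -0.5] gap 0.0921
to [ 0.4475 -0.158   0.15  ] 56.25 -> d [-99.4 126.4  88.8] rot [ 0.03 -0.03 -0.02]
```

Call:
move_arm([
  [-30, 40, 25, 0, 0, 0, 1],
  [-60, 78, 50, 0, 0, 0, 1],
  [-90, 115, 60, 0, 0, 0, 1],
  [-99, 127, 80, 0, 0, 0, 1],
  [-99, 127, 110, 0, 0, 0, 1],
  [-99, 127, 110, 0, 0, 0, 1],
])

```text
clock: 2.1
eef_pos: [0.4462, -0.1556, 0.1268]
ee_rot: [-3.137, 0.001, 0.981]
force: [-0.6, 1.1, -0.6]
finger_gap: 0.0917
```

```bash
python3 -c "
from h import *
plan([.448,-.158,.024],56.25)
t=manip.capture('top'); s=manip.capture('scene')
crop(t,340,150,480,250,5,'t2'); crop(s,150,130,310,250,5,'s2')"
```

```text
t 2.1 tcp [ 0.4462 -0.1556  0.1268] yaw 56.2 F [-0.6  1.1 -0.6] gap 0.0917
to [ 0.448 -0.158  0.024] 56.25 -> d [ -0.9   3.3 102.8] rot [-0.26  0.07 -0.05]
```

View pics/s2.png

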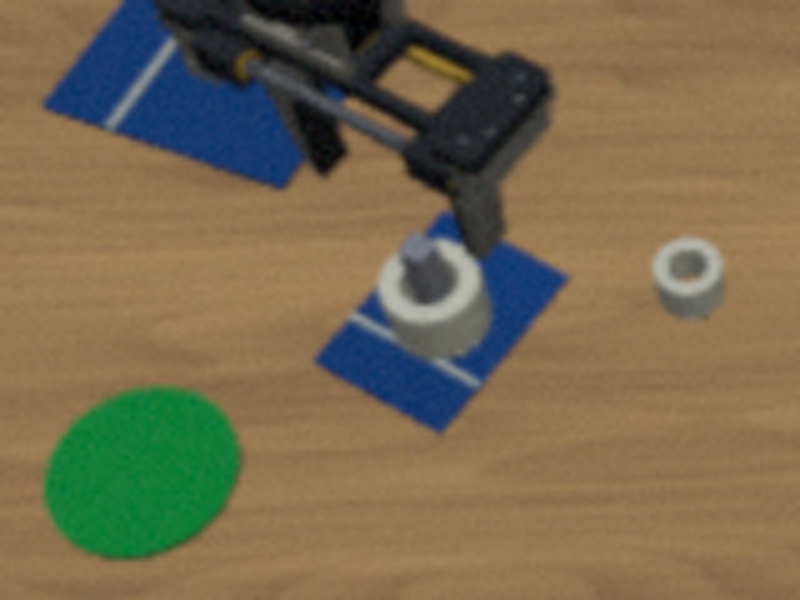

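The chosen small stand, with its roll, sits under the open jaws: roll at crop (435,300), and the larger blue stand is behind the arm. I'm descending to it.

Call:
move_arm([
  [-1, 1, 40, 0, 0, 0, 1],
  [-1, 1, 70, 0, 0, 0, 1],
  [-1, 1, 95, 0, 0, 0, 1],
  [-1, 1, 103, 0, 0, 0, 1],
  [-1, 1, 103, 0, 0, 0, 1],
  [-1, 1, 103, 0, 0, 0, 1],
], squeeze=12)

```text
clock: 2.95
eef_pos: [0.4491, -0.1576, 0.0268]
ee_rot: [3.14, -0.0, 0.982]
force: [0.4, 0.0, -0.2]
finger_gap: 0.0921
```

```bash
python3 -c "
from h import *
plan([.448,-.158,.024],56.25)"
```

```text
t 2.95 tcp [ 0.4491 -0.1576  0.0268] yaw 56.24 F [ 0.4  0.  -0.2] gap 0.0921
to [ 0.448 -0.158  0.024] 56.25 -> d [-0.9 -0.7  2.8] rot [ 0.11 -0.03 -0.01]
```

Call:
move_arm([
  [0, 0, 2, 0, 0, 0, -1],
  [0, 0, 2, 0, 0, 0, -1],
  [0, 0, 2, 0, 0, 0, -1],
  [0, 0, 2, 0, 0, 0, -1],
  [0, 0, 2, 0, 0, 0, -1],
  [0, 0, 2, 0, 0, 0, -1],
], squeeze=12)

```text
clock: 3.7
eef_pos: [0.4482, -0.1574, 0.0236]
ee_rot: [3.142, 0.0, 0.981]
force: [0.3, 0.1, 1.7]
finger_gap: 0.0565
```

Call:
move_arm([
  [0, 0, -15, 0, 0, 0, -1],
  [0, 0, -40, 0, 0, 0, -1],
  [0, 0, -65, 0, 0, 0, -1],
  [0, 0, -90, 0, 0, 0, -1],
  [0, 0, -110, 0, 0, 0, -1],
  [0, 0, -110, 0, 0, 0, -1],
  [0, 0, -110, 0, 0, 0, -1],
])

```text
clock: 4.58
eef_pos: [0.4479, -0.1572, 0.1333]
ee_rot: [-3.141, 0.0, 0.981]
force: [-0.0, -0.3, -2.4]
finger_gap: 0.0568
```

```bash
python3 -c "
from h import *
plan([.5367,-.3138,.134],56.25)
t=manip.capture('top'); s=manip.capture('scene')
crop(t,340,150,480,250,5,'t3'); crop(s,150,130,310,250,5,'s3')"
```

```text
t 4.575 tcp [ 0.4479 -0.1572  0.1333] yaw 56.23 F [-0.  -0.3 -2.4] gap 0.0568
to [ 0.5367 -0.3138  0.134 ] 56.25 -> d [-80.8 160.9  -0.7] rot [-0.01  0.   -0.02]
```

View pics/s3.png

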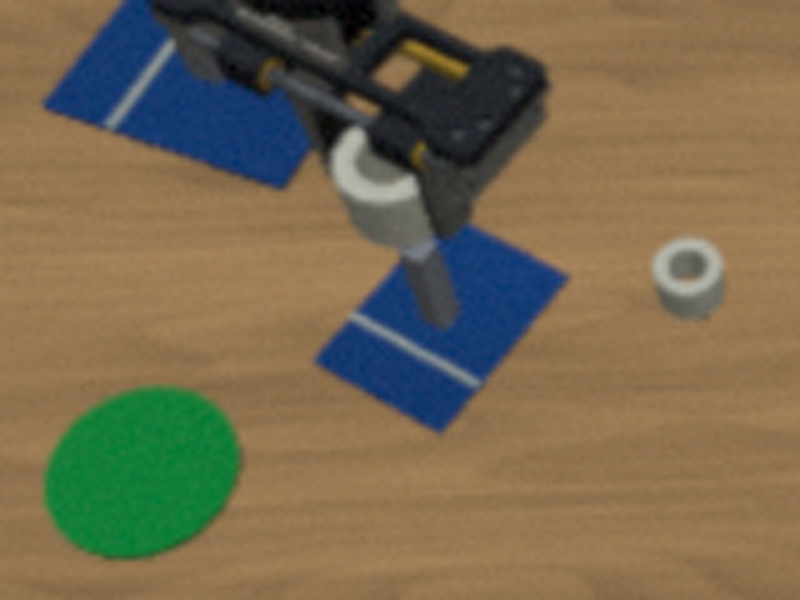

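The roll hangs level in the jaws (crop 380,185), clear of the post (430,290), and the stand hasn't moved. I'm carrying it to the coaster.

Call:
move_arm([
  [-10, 20, 0, 0, 0, 0, -1],
  [-25, 50, 0, 0, 0, 0, -1],
  [-45, 90, 0, 0, 0, 0, -1],
  [-65, 130, 0, 0, 0, 0, -1],
  [-78, 155, 0, 0, 0, 0, -1],
  [-81, 161, 30, 0, 0, 0, -1],
  [-81, 161, 60, 0, 0, 0, -1],
  [-81, 161, 85, 0, 0, 0, -1],
  [-81, 161, 97, 0, 0, 0, -1],
  [-81, 161, 104, 0, 0, 0, -1],
])

```text
clock: 5.92
eef_pos: [0.5371, -0.3147, 0.0288]
ee_rot: [-3.141, 0.0, 0.981]
force: [-0.2, -0.2, -0.7]
finger_gap: 0.0561
```

```bash
python3 -c "
from h import *
plan([.5367,-.3138,.0236],56.25)"
```

```text
t 5.925 tcp [ 0.5371 -0.3147  0.0288] yaw 56.22 F [-0.2 -0.2 -0.7] gap 0.0561
to [ 0.5367 -0.3138  0.0236] 56.25 -> d [ 0.6 -0.8  5.2] rot [-0.03  0.   -0.03]
```

Call:
move_arm([
  [0, 0, 3, 0, 0, 0, -1],
  [0, 0, 5.5, 0, 0, 0, -1],
  [0, 0, 6, 0, 0, 0, -1],
  [0, 0, 6, 0, 0, 0, -1],
])

```text
clock: 6.42
eef_pos: [0.5372, -0.3142, 0.024]
ee_rot: [3.141, -0.0, 0.982]
force: [-0.5, 0.2, -1.4]
finger_gap: 0.0567
```

Call:
move_arm([
  [0, 0, 0.7, 0, 0, 0, -1],
  [0, 0, 0.7, 0, 0, 0, -1],
])

```text
clock: 6.68
eef_pos: [0.5373, -0.3143, 0.0237]
ee_rot: [3.141, -0.0, 0.982]
force: [-1.3, 1.3, 5.7]
finger_gap: 0.0564
```

Call:
move_arm([
  [0, 0, 0.5, 0, 0, 0, -1],
  [0, 0, 0.5, 0, 0, 0, -1],
])

```text
clock: 6.92
eef_pos: [0.5373, -0.3143, 0.0236]
ee_rot: [3.141, -0.0, 0.982]
force: [-3.6, 2.0, 10.1]
finger_gap: 0.0566
```

Call:
move_arm([
  [0, 0, -1, 0, 0, 0, 1],
  [0, 0, -1, 0, 0, 0, 1],
  [0, 0, -1, 0, 0, 0, 1],
  [0, 0, -1, 0, 0, 0, 1],
  [0, 0, -20, 0, 0, 0, 1],
  [0, 0, -60, 0, 0, 0, 1],
  [0, 0, -100, 0, 0, 0, 1],
  [0, 0, -140, 0, 0, 0, 1],
  [50, -90, -140, 0, 0, 0, 1],
  [80, -150, -140, 0, 0, 0, 1],
])

```text
clock: 8.18
eef_pos: [0.4782, -0.203, 0.1641]
ee_rot: [3.139, -0.001, 0.98]
force: [1.1, 0.9, -0.2]
finger_gap: 0.092
```

```bash
python3 -c "
from h import *
plan([.4475,-.1585,.054],56.25)
t=manip.capture('top'); s=manip.capture('scene')
crop(t,340,150,480,250,5,'t4'); crop(s,150,130,310,250,5,'s4')"
```

```text
t 8.175 tcp [ 0.4782 -0.203   0.1641] yaw 56.16 F [ 1.1  0.9 -0.2] gap 0.092
to [ 0.4475 -0.1585  0.054 ] 56.25 -> d [ 19.8 -50.6 110. ] rot [ 0.15 -0.04 -0.09]
```

View pics/s4.png

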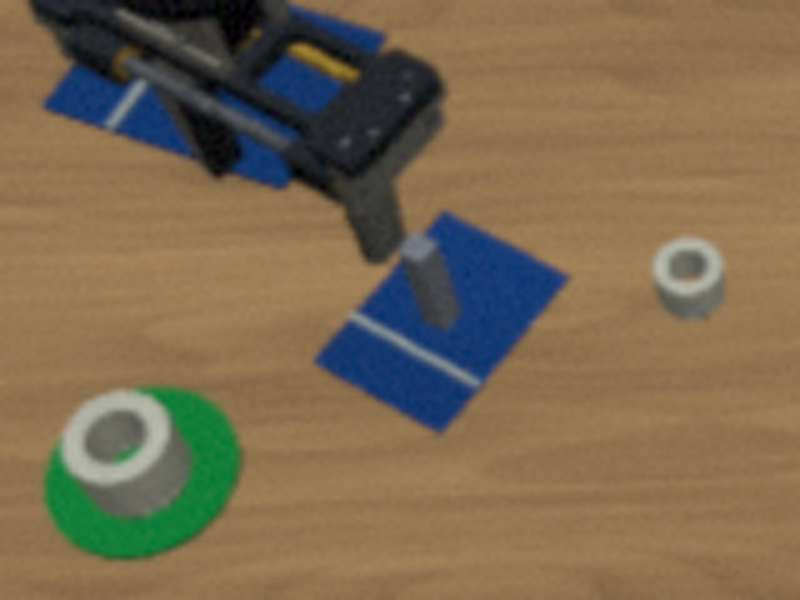

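View pics/t4.png

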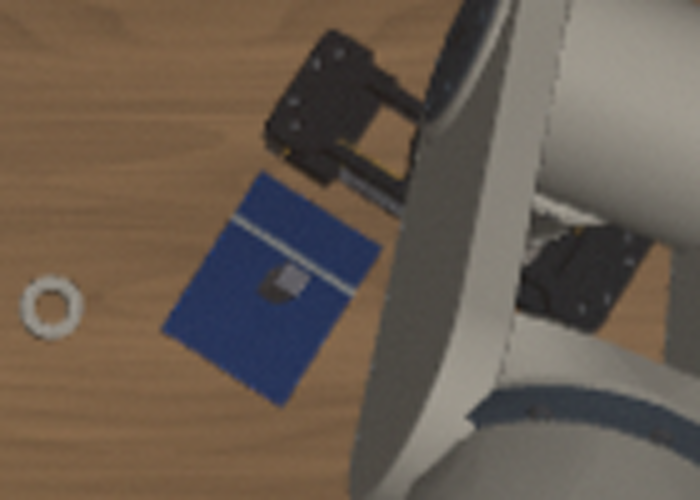

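The roll lies flat on the coaster (scene crop 125,455, fully on green), and the bare stand is where it was (post top 420,245). Next I grasp the post.

Call:
move_arm([
  [10, -25, 0, 0, 0, 0, 1],
  [20, -50, 0, 0, 0, -0.1, 1],
  [20, -51, 15, 0, 0, -0.1, 1],
  [20, -51, 50, 0, 0, -0.1, 1],
  [20, -51, 85, 0, 0, -0.1, 1],
  [20, -51, 110, 0, 0, -0.1, 1],
  [20, -51, 119, 0, 0, -0.1, 1],
  [20, -51, 119, 0, 0, -0.1, 1],
])

```text
clock: 9.28
eef_pos: [0.4473, -0.1592, 0.0431]
ee_rot: [-3.141, 0.0, 0.983]
force: [0.6, -0.7, -0.7]
finger_gap: 0.0917
```

```bash
python3 -c "
from h import *
plan([.4472,-.1588,.045],56.25)"
```

```text
t 9.275 tcp [ 0.4473 -0.1592  0.0431] yaw 56.32 F [ 0.6 -0.7 -0.7] gap 0.0917
to [ 0.4472 -0.1588  0.045 ] 56.25 -> d [ 0.2 -0.3 -1.9] rot [-0.03  0.01  0.07]
```

Call:
move_arm([
  [0, 0, -2, 0, 0, 0, -1],
  [0, 0, -2, 0, 0, 0, -1],
  [0, 0, -2, 0, 0, 0, -1],
  [0, 0, -2, 0, 0, 0, -1],
  [0, 0, -2, 0, 0, 0, -1],
  [0, 0, -2, 0, 0, 0, -1],
  [0, 0, -2, 0, 0, 0, -1],
  [0, 0, -2, 0, 0, 0, -1],
], squeeze=20)

```text
clock: 10.28
eef_pos: [0.4471, -0.1588, 0.0453]
ee_rot: [-3.141, 0.0, 0.983]
force: [0.1, -0.4, 0.1]
finger_gap: 0.0162
```

Call:
move_arm([
  [0, 0, 0, 0, 0, 0, -1],
  [0, 0, 0, 0, 0, 0, -1],
], squeeze=50)

```text
clock: 10.52
eef_pos: [0.4471, -0.1588, 0.0453]
ee_rot: [-3.141, 0.0, 0.983]
force: [-0.5, -2.1, -0.5]
finger_gap: 0.0161
```

```bash
python3 -c "
from h import *
plan([.4472,-.1588,.145],86.05)
t=manip.capture('top'); s=manip.capture('scene')
crop(t,340,150,480,250,5,'t5'); crop(s,150,130,310,250,5,'s5')"
```

```text
t 10.525 tcp [ 0.4471 -0.1588  0.0453] yaw 56.33 F [-0.5 -2.1 -0.5] gap 0.0161
to [ 0.4472 -0.1588  0.145 ] 86.05 -> d [  0.1   0.1 -99.7] rot [-1.000e-02  0.000e+00 -2.972e+01]
```

View pics/s5.png

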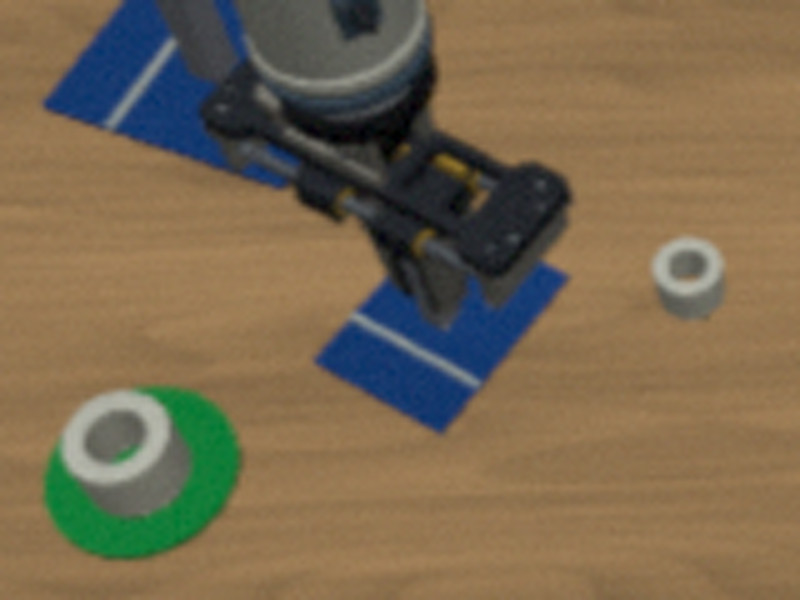

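```bash
python3 -c "
from h import *
plan([.5462,.1609,.115],86.05)"
```

```text
t 10.625 tcp [ 0.4471 -0.1588  0.0453] yaw 56.33 F [-0.7 -0.2 -2.2] gap 0.0158
to [0.5462 0.1609 0.115 ] 86.05 -> d [321.  -94.7 -69.7] rot [ -0.     0.   -29.72]
```

Call:
move_arm([
  [0, 0, -15, 0, 0, 0, -1],
  [0, 0, -40, 0, 0, 0, -1],
  [20, -6, -65, 0, 0, -3, -1],
  [60, -18, -70, 0, 0, -7, -1],
  [110, -33, -70, 0, 0, -12, -1],
  [165, -49, -70, 0, 0, -17, -1],
  [220, -65, -70, 0, 0, -22, -1],
  [270, -80, -70, 0, 0, -26, -1],
  [305, -90, -70, 0, 0, -29.7, -1],
  [321, -95, -70, 0, 0, -29.7, -1],
])

```text
clock: 11.88
eef_pos: [0.5463, 0.1629, 0.1161]
ee_rot: [3.141, -0.0, 1.503]
force: [-0.0, -0.6, -3.4]
finger_gap: 0.0156
```

Call:
move_arm([
  [0, 0, 0, 0, 0, 0, -1],
  [0, 0, 0, 0, 0, 0, -1],
])

```text
clock: 12.12
eef_pos: [0.5454, 0.1598, 0.1154]
ee_rot: [-3.141, 0.001, 1.5]
force: [0.4, -0.3, -2.1]
finger_gap: 0.0159
```

```bash
python3 -c "
from h import *
plan([.5462,.1609,.0533],86.05)
t=manip.capture('top'); s=manip.capture('scene')
crop(t,240,105,360,215,5,'t6'); crop(s,275,170,425,290,5,'s6')"
```

```text
t 12.125 tcp [0.5454 0.1598 0.1154] yaw 85.96 F [ 0.4 -0.3 -2.1] gap 0.0159
to [0.5462 0.1609 0.0533] 86.05 -> d [ 1.2  0.8 62.1] rot [-0.05  0.04 -0.09]
```

View pics/s6.png

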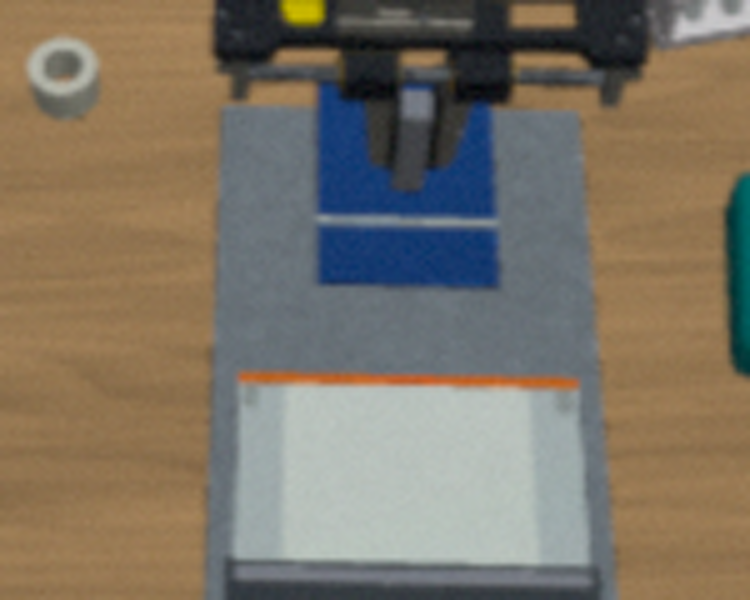

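View pics/t6.png

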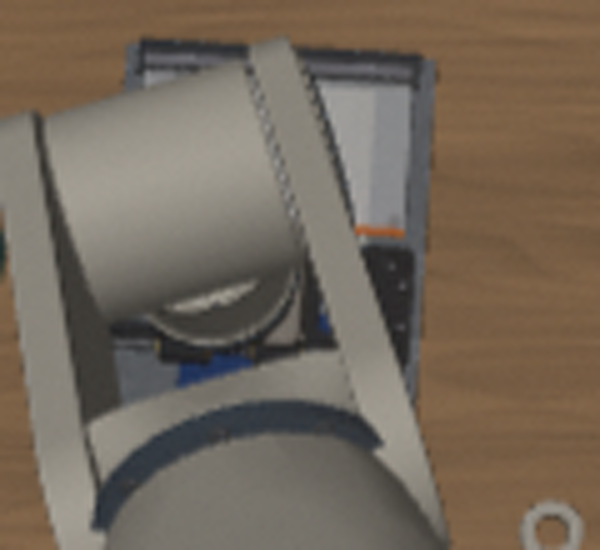

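The scene crop shows the stand held level over the apron, its line (408,220) facing the orange edge (408,380). The arm hides it in the top view, so I'll rely on the scene view. I'm lowering it onto the apron.

Call:
move_arm([
  [1, 0.5, 20, 0, 0, 0, -1],
  [1, 0.5, 40, 0, 0, 0, -1],
  [1, 0.5, 53, 0, 0, 0, -1],
  [1, 0.5, 59, 0, 0, 0, -1],
  [1, 0.5, 60.5, 0, 0, 0, -1],
  [1, 0.5, 60.5, 0, 0, 0, -1],
  [1, 0.5, 60.5, 0, 0, 0, -1],
])

```text
clock: 13.1
eef_pos: [0.547, 0.1621, 0.0554]
ee_rot: [3.141, -0.0, 1.502]
force: [-0.0, -0.8, -2.9]
finger_gap: 0.0162
```

Call:
move_arm([
  [0, 0, 1, 0, 0, 0, -1],
  [0, 0, 1, 0, 0, 0, -1],
])

```text
clock: 13.35
eef_pos: [0.5466, 0.162, 0.0539]
ee_rot: [3.142, -0.0, 1.502]
force: [-0.3, -0.2, -4.1]
finger_gap: 0.0158
```

```bash
python3 -c "
from h import *
plan([.6061,.1567,.0533],86.05)"
```

```text
t 13.35 tcp [0.5466 0.162  0.0539] yaw 86.04 F [-0.3 -0.2 -4.1] gap 0.0158
to [0.6061 0.1567 0.0533] 86.05 -> d [-1.2 59.7  0.6] rot [ 0.   -0.   -0.01]
```

Call:
move_arm([
  [0, 0, 0.6, 0, 0, 0, -1],
  [0, 0, 0.6, 0, 0, 0, -1],
])

```text
clock: 13.6
eef_pos: [0.5466, 0.162, 0.0534]
ee_rot: [3.142, -0.0, 1.502]
force: [-0.7, 0.2, -1.0]
finger_gap: 0.0157
```

Call:
move_arm([
  [0, 0, 0.5, 0, 0, 0, -1],
  [0, 0, 0.5, 0, 0, 0, -1],
])

```text
clock: 13.85
eef_pos: [0.5467, 0.162, 0.0533]
ee_rot: [3.141, -0.0, 1.502]
force: [-3.4, -0.5, 4.4]
finger_gap: 0.0155
```

```bash
python3 -c "
from h import *
plan([.6061,.1567,.0533],86.05)
print(manip.observe()['moment'])
s=manip.capture('scene'); cv2.imwrite('pics/scene7.png',s[:,:,::-1])
crop(s,305,180,405,300,6,'s7')"
```

```text
t 13.85 tcp [0.5467 0.162  0.0533] yaw 86.03 F [-3.4 -0.5  4.4] gap 0.0155
to [0.6061 0.1567 0.0533] 86.05 -> d [-1.2 59.7  0. ] rot [ 0.01 -0.   -0.02]
[-0.11571107  0.40898583  0.04275733]
```

View pics/s7.png

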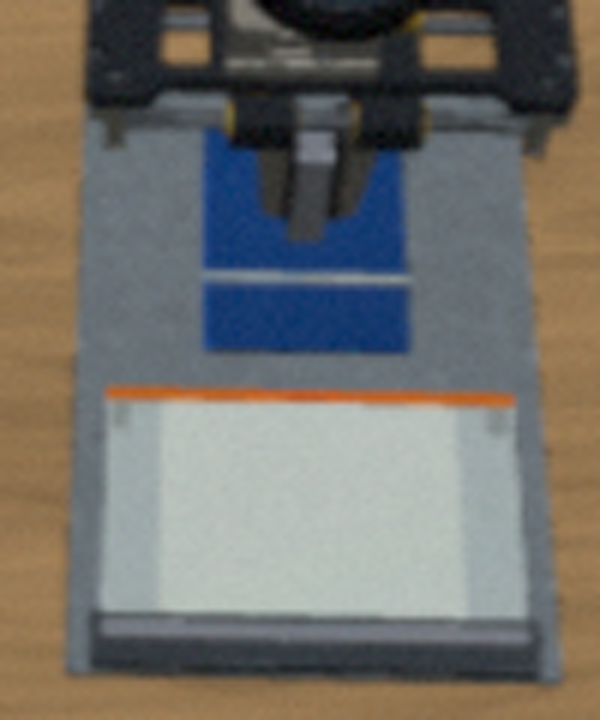

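```bash
cat > m2.py <<'E'
from h import *
def meas(s,verbose=True):
    s=s.astype(float); r,g,b=s[...,0],s[...,1],s[...,2]
    # orange: weight r-b positive in window; upper edge half-max per column
    def rows(w,cols,y0,y1,mode):
        out=[]
        for c in cols:
            p=w[y0:y1,c]; m=p.max()
            if m<25: continue
            i=p.argmax()
            if mode=="c":
                sl=slice(max(i-2,0),i+3); q=np.clip(p[sl]-np.r_[p[max(i-4,0):max(i-2,1)],p[i+3:i+5]].mean(),0,None)
                out.append((c,y0+(np.arange(i+3-max(i-2,0))+max(i-2,0))@q/q.sum()))
        return np.array(out)
    def fit(P):
        P=np.array(P)
        for _ in range(3):
            k=np.polyfit(P[:,0],P[:,1],1); e=P[:,1]-np.polyval(k,P[:,0]); P=P[abs(e)<max(2*e.std(),.15)]
        return k,P[:,0].min(),P[:,0].max()
    orange=np.clip(r-b,0,None)-0
    O=rows(orange,range(326,388),235,255,"c"); ko,_,_=fit(O)
    return ko,O
if __name__=="__main__":
    import sys
    s=cv2.imread(sys.argv[1])[:,:,::-1]
    np.set_printoptions(precision=2,suppress=True,linewidth=200)
    ko,O=meas(s); print("orange line",ko)
    # profile columns near foot
    for c in(345,355,365): print(c,s[222:252,c].tolist())
E
python3 m2.py pics/scene7.png
```

```text
orange line [  0.02 238.95]
345 [[20, 58, 115], [11, 56, 112], [43, 69, 115], [111, 126, 141], [113, 127, 138], [62, 83, 120], [22, 58, 112], [18, 57, 111], [21, 58, 111], [24, 59, 113], [18, 57, 111], [21, 56, 112], [22, 57, 111], [23, 56, 113], [28, 58, 115], [24, 56, 107], [55, 65, 88], [94, 103, 109], [100, 107, 115], [100, 109, 116], [102, 109, 116], [107, 114, 116], [136, 111, 98], [185, 96, 40], [184, 117, 69], [183, 176, 165], [181, 192, 185], [184, 194, 188], [181, 191, 185], [184, 194, 187]]
355 [[22, 59, 116], [21, 58, 114], [31, 61, 114], [83, 103, 129], [115, 130, 138], [65, 83, 117], [25, 58, 110], [13, 57, 110], [25, 58, 113], [16, 57, 110], [18, 57, 111], [18, 55, 113], [17, 59, 114], [27, 58, 114], [22, 58, 110], [20, 55, 108], [48, 66, 97], [95, 105, 114], [107, 116, 120], [103, 112, 118], [104, 114, 120], [103, 109, 117], [118, 111, 114], [180, 93, 46], [181, 98, 54], [181, 171, 163], [186, 192, 187], [182, 193, 186], [182, 191, 187], [183, 191, 187]]
365 [[20, 53, 109], [19, 57, 110], [32, 63, 113], [82, 101, 128], [134, 144, 146], [81, 95, 122], [36, 66, 114], [22, 56, 110], [27, 59, 113], [26, 59, 112], [19, 54, 109], [17, 56, 109], [15, 56, 108], [24, 58, 112], [12, 52, 105], [7, 52, 104], [36, 59, 94], [94, 103, 113], [106, 113, 120], [105, 116, 121], [109, 119, 125], [106, 116, 122], [113, 111, 114], [167, 102, 65], [193, 104, 50], [180, 163, 151], [181, 188, 182], [185, 193, 190], [186, 193, 190], [183, 193, 187]]
```

```bash
cat > m3.py <<'E'
from h import *
import sys
from scipy.optimize import brentq
def cross(p,lev,i0):  # first crossing at/after i0
    for i in range(i0,len(p)-1):
        if (p[i]-lev)*(p[i+1]-lev)<=0 and p[i]!=p[i+1]: return i+(lev-p[i])/(p[i+1]-p[i])
    return np.nan
def fit(P):
    P=np.array(P);P=P[~np.isnan(P[:,1])]
    for _ in range(4):
        k=np.polyfit(P[:,0],P[:,1],1); e=P[:,1]-np.polyval(k,P[:,0]); P=P[abs(e)<=max(2*e.std(),.2)]
    return k
def yaw(a,b): d=a-b; d=d if d[1]>0 else -d; return np.degrees(np.arctan2(d[1],d[0]))-90
if __name__=="__main__":
    s=cv2.imread(sys.argv[1])[:,:,::-1].astype(float); y0,y1=int(sys.argv[2]),int(sys.argv[3]); zf=.012
    r,g,b=[s[...,i] for i in range(3)]
    o=r-b
    Pu=[(c,235+cross(o[235:255,c],55,0)) for c in range(326,388)]
    ko=fit(Pu); print("orange upper edge rms fit",ko)
    rowm=int(round(np.polyval(ko,356)+1))
    # ends of orange band
    ends=[]
    for side in(0,1):
        v=[]
        rng=range(316,335) if side==0 else range(395,378,-1)
        for c0 in [0]:
            prof=np.array([max(o[int(round(np.polyval(ko,c)))+k,c] for k in(0,1,2)) for c in rng])
            t=cross(prof,55,0); v.append(rng[0]+(t if side==0 else -t))
        ends.append(v[0])
    E=np.array([(c,np.polyval(ko,c)) for c in ends]); W=px2w("scene",E,.018)
    lip=W.mean(0); by=yaw(W[0],W[1]); print("leaf ends px",E.round(2).tolist(),"lip",lip.round(4),"len",np.linalg.norm(W[0]-W[1]).round(4),"board yaw",by.round(2))
    # white line centroid on blue
    P=[]
    for c in range(341,372):
        p=np.clip(r[y0:y1,c]-35,0,None); i=p.argmax() if p.size else 0
        sl=slice(max(0,i-2),i+3); q=p[sl]
        if p[i]>25: P.append((c,y0+(np.arange(len(p))[sl]@q)/q.sum()))
    kl=fit(P); L=px2w("scene",[(c,np.polyval(kl,c)) for c in(341,371)],zf)
    # foot sides: on rows of blue near line
    bl=b-r
    Ls=[];Rs=[]
    for rr in range(int(np.polyval(kl,356))-4,int(np.polyval(kl,356))+int(sys.argv[4])):
        p=bl[rr]; 
        a=[c for c in range(325,356) if p[c]<45<=p[c+1]]; z=[c for c in range(356,385) if p[c]>=45>p[c+1]]
        if a and z:
            a=a[0];z=z[-1]
            Ls.append((rr,a+(45-p[a])/(p[a+1]-p[a])));Rs.append((rr,z+(p[z]-45)/(p[z]-p[z+1])))
    rl=np.polyval(kl,356)
    cl=np.polyval(fit(Ls),rl) if len(Ls)>2 else np.mean(np.array(Ls)[:,1]);cr=np.polyval(fit(Rs),rl) if len(Rs)>2 else np.mean(np.array(Rs)[:,1])
    S=px2w("scene",[(cl,np.polyval(kl,cl)),(cr,np.polyval(kl,cr))],zf); lm=S.mean(0)
    print("line px",[round(cl,2),round(cr,2)],rl.round(2),"width",np.linalg.norm(S[0]-S[1]).round(4),"line mid",lm.round(4),"stand yaw",yaw(L[0],L[1]).round(2))
    d=(lm-lip)[:2]; y=np.radians(by); u=np.array([np.cos(y),np.sin(y)]);v=np.array([-u[1],u[0]])
    print("line rel to lip in board frame mm: x",(d@u*1000).round(2),"y",(d@v*1000).round(2))
    try:
        P=[(c,int(rl)+3+cross(bl[int(rl)+3:int(rl)+20,c],45,0)) for c in range(343,370)]; kf=fit(P); F=px2w("scene",[(356,np.polyval(kf,356))],zf)[0]; F2=px2w("scene",[(c,np.polyval(kf,c)) for c in(343,369)],zf)
        print("front edge ahead of line mm",((F-px2w('scene',[(356,rl)],zf)[0])[:2]@u*1000).round(2),"front yaw",yaw(F2[0],F2[1]).round(2))
    except Exception as e: print(e)
E
python3 m3.py pics/scene7.png 220 235 9
```

```text
orange upper edge rms fit [1.72077771e-02 2.38234760e+02]
leaf ends px [[316.11, 243.67], [390.29, 244.95]] lip [0.6278 0.1476 0.018 ] len 0.1883 board yaw -3.92
line px [np.float64(338.14), np.float64(372.38)] 225.86 width 0.0899 line mid [0.5722 0.1584 0.012 ] stand yaw -4.06
line rel to lip in board frame mm: x -56.26 y 6.95
front edge ahead of line mm 35.67 front yaw -4.56
```

```bash
sed -i 's/range(316,335)/range(320,335)/' m3.py; python3 m3.py pics/scene7.png 220 235 9; python3 m3.py pics/scene0.png 220 235 9 | head -2
```

```text
orange upper edge rms fit [1.72077771e-02 2.38234760e+02]
leaf ends px [[322.12, 243.78], [390.29, 244.95]] lip [0.6284 0.1553 0.018 ] len 0.173 board yaw -3.92
line px [np.float64(338.14), np.float64(372.38)] 225.86 width 0.0899 line mid [0.5722 0.1584 0.012 ] stand yaw -4.06
line rel to lip in board frame mm: x -56.26 y -0.71
front edge ahead of line mm 35.67 front yaw -4.56
orange upper edge rms fit [1.71567239e-02 2.38268342e+02]
leaf ends px [[322.18, 243.8], [390.27, 244.96]] lip [0.6284 0.1553 0.018 ] len 0.1728 board yaw -3.92Traceback (most recent call last):
  File "m3.py", line 49, in <module>
    cl=np.polyval(fit(Ls),rl) if len(Ls)>2 else np.mean(np.array(Ls)[:,1]);cr=np.polyval(fit(Rs),rl) if len(Rs)>2 else np.mean(np.array(Rs)[:,1])
                                                        ~~~~~~~~~~~~^^^^^
IndexError: too many indices for array: array is 1-dimensional, but 2 were indexed
```

Call:
move_arm([
  [0, 0, -0.3, 0, 0, 0, -1],
  [0, 4, -0.3, 0, 0, 0, -1],
  [0, 9, -0.3, 0, 0, 0, -1],
  [0, 14, -0.3, 0, 0, 0, -1],
  [0, 18, -0.3, 0, 0, 0, -1],
  [0, 21, -0.3, 0, 0, 0, -1],
  [0, 24, -0.3, 0, 0, 0, -1],
  [0, 27, -0.3, 0, 0, 0, -1],
  [0, 30, -0.3, 0, 0, 0, -1],
  [0, 30, -0.3, 0, 0, 0, -1],
])

```text
clock: 15.15
eef_pos: [0.576, 0.16, 0.0534]
ee_rot: [-3.14, 0.0, 1.501]
force: [-5.9, 0.5, 5.9]
finger_gap: 0.0157
```

```bash
python3 -c "
from h import *
plan([.6061,.1567,.0533],86.05)
s=manip.capture('scene'); cv2.imwrite('pics/scene8.png',s[:,:,::-1])
crop(s,305,180,405,300,6,'s8')"; python3 m3.py pics/scene8.png 230 243 5
```

```text
t 15.15 tcp [0.576  0.16   0.0534] yaw 86.03 F [-5.9  0.5  5.9] gap 0.0157
to [0.6061 0.1567 0.0533] 86.05 -> d [-1.2 30.3  0. ] rot [-0.07  0.01 -0.02]
orange upper edge rms fit [1.68394224e-02 2.38485070e+02]
leaf ends px [[322.14, 243.91], [390.3, 245.06]] lip [0.6287 0.1553 0.018 ] len 0.1729 board yaw -3.9
line px [np.float64(338.09), np.float64(373.07)] 235.9 width 0.0905 line mid [0.6015 0.1566 0.012 ] stand yaw -3.99
line rel to lip in board frame mm: x -27.23 y -0.51
front edge ahead of line mm 22.58 front yaw -4.35
```

View pics/s8.png

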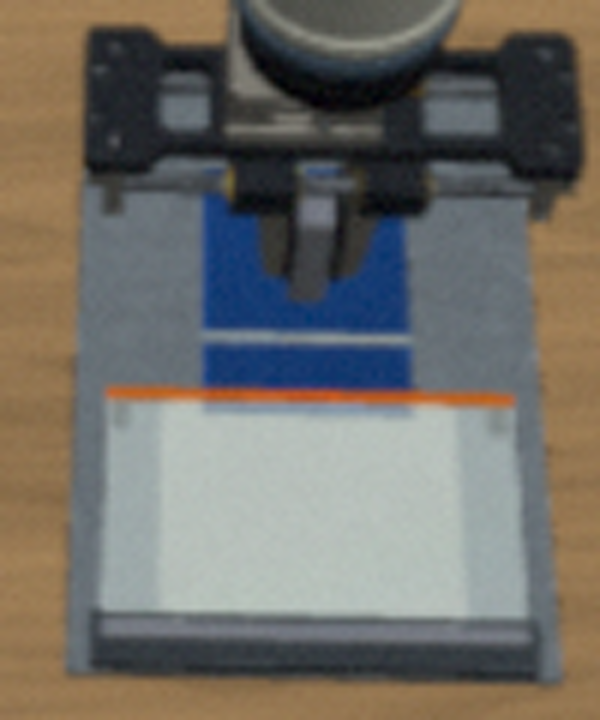

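The front of the foot shows through the leaf (crop 308,408), and the orange edge row hasn't changed, so the leaf is down. The line is 27 mm short, so I continue.

Call:
move_arm([
  [0, 4, 0, 0, 0, 0, -1],
  [0, 8, 0, 0, 0, 0, -1],
  [0, 12, 0, 0, 0, 0, -1],
  [0, 16, 0, 0, 0, 0, -1],
  [0, 20, 0, 0, 0, 0, -1],
  [0, 22, 0, 0, 0, 0, -1],
  [0, 22, 0, 0, 0, 0, -1],
])

```text
clock: 16.08
eef_pos: [0.5977, 0.1585, 0.0534]
ee_rot: [-3.14, 0.0, 1.501]
force: [-5.9, -0.1, 6.9]
finger_gap: 0.0159
```

```bash
python3 -c "
from h import *
plan([.6061,.1567,.0533],86.05)
s=manip.capture('scene'); cv2.imwrite('pics/scene9.png',s[:,:,::-1])
crop(s,305,180,405,300,6,'s9')"; python3 m3.py pics/scene9.png 235 244 0
```

```text
t 16.075 tcp [0.5977 0.1585 0.0534] yaw 86.03 F [-5.9 -0.1  6.9] gap 0.0159
to [0.6061 0.1567 0.0533] 86.05 -> d [-1.2  8.5  0.1] rot [-0.1   0.01 -0.02]
orange upper edge rms fit [1.38420482e-02 2.39552329e+02]
leaf ends px [[322.11, 244.01], [390.28, 244.95]] lip [0.6287 0.1552 0.018 ] len 0.173 board yaw -3.71
line px [np.float64(338.11), np.float64(372.96)] 242.85 width 0.0893 line mid [0.6212 0.1547 0.012 ] stand yaw -3.17
line rel to lip in board frame mm: x -7.41 y -0.97
expected non-empty vector for x
```

View pics/s9.png

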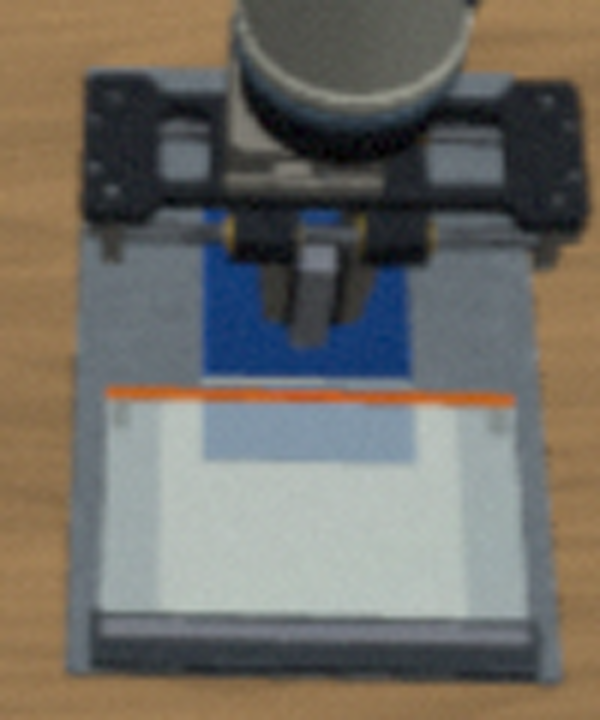

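Call:
move_arm([
  [0, 2, 0, 0, 0, 0, -1],
  [0, 4, 0, 0, 0, 0, -1],
  [0, 5, 0, 0, 0, 0, -1],
  [0, 5, 0, 0, 0, 0, -1],
])

```text
clock: 16.62
eef_pos: [0.6024, 0.1582, 0.0534]
ee_rot: [-3.14, 0.0, 1.501]
force: [-7.7, 1.1, 7.9]
finger_gap: 0.0161
```

```bash
cat > m4.py <<'E'
from m3 import *
s=cv2.imread(sys.argv[1])[:,:,::-1].astype(float); bl=s[...,2]-s[...,0]
np.set_printoptions(precision=2,suppress=True)
P=[]
for c in range(342,372):
    p=bl[250:268,c]; m=p[:4].max()  # pale blue under leaf vs label pale
    P.append((c,250+cross(p,(m+p[-4:].mean())/2,2)))
k=fit(P); F=px2w("scene",[(c,np.polyval(k,c)) for c in(338,374)],.012)
lip=np.array([.6285,.1553]); y=np.radians(-3.92);u=np.array([np.cos(y),np.sin(y)])
print("front row",np.polyval(k,356).round(2),"front-lip mm",((F.mean(0)[:2]-lip)@u*1000).round(2),"yaw",yaw(F[0],F[1]).round(2))
E
python3 -c "
from h import *
plan([.6061,.1567,.0533],86.05)
s=manip.capture('scene'); cv2.imwrite('pics/scene10.png',s[:,:,::-1])
crop(s,305,180,405,300,6,'s10')"; python3 m4.py pics/scene9.png; python3 m4.py pics/scene10.png; python3 m3.py pics/scene10.png 235 244 0 |head -2
```

```text
t 16.625 tcp [0.6024 0.1582 0.0534] yaw 86.03 F [-7.7  1.1  7.9] gap 0.0161
to [0.6061 0.1567 0.0533] 86.05 -> d [-1.2  3.8  0.1] rot [-0.12  0.01 -0.02]
front row 256.39 front-lip mm 30.24 yaw -4.2
front row 258.1 front-lip mm 34.87 yaw -4.61
orange upper edge rms fit [1.07887372e-02 2.40682544e+02]
leaf ends px [[322.12, 244.16], [390.29, 244.89]] lip [0.6288 0.1553 0.018 ] len 0.173 board yaw -3.52
```

View pics/s10.png

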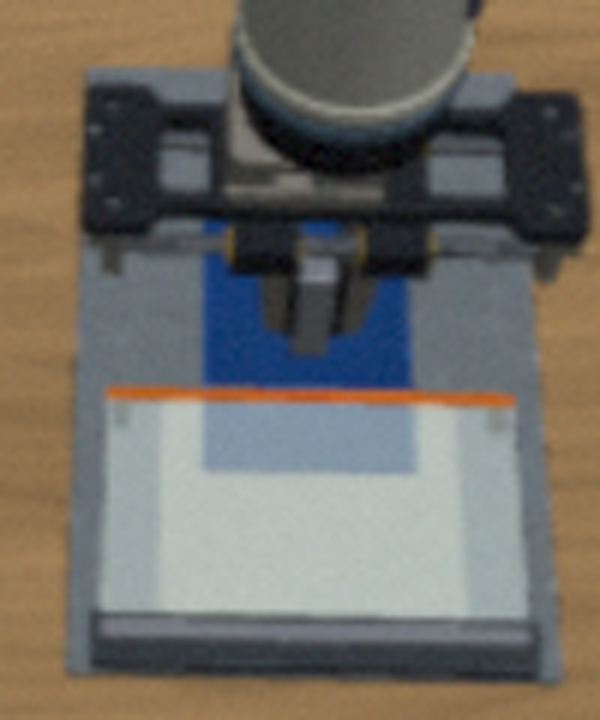

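```bash
cat > m5.py <<'E'
from m3 import *
np.set_printoptions(precision=2,suppress=True,linewidth=160)
for n,f in(("scene","pics/scene0.png"),("top","pics/top0.png")):
    s=cv2.imread(f)[:,:,::-1].astype(float); o=s[...,0]-s[...,2]
    if n=="scene":
        c0,c1=326,386; N=[(c,185+cross(o[185:200,c],20,0)) for c in c0+np.arange(0,60)]
        E=[(c,235+cross(o[235:255,c],55,0)) for c in range(c0,c1)]
        X=[(c,247-cross(o[235:248,c][::-1],55,0)) for c in range(c0,c1)]
        print([int(v) for v in o[185:198,350]],[int(v) for v in o[240:252,350]])
    else:
        c0,c1=270,318; N=[(c,212-cross(o[195:213,c][::-1],20,0)) for c in range(c0,c1)]
        E=[(c,162-cross(o[140:163,c][::-1],50,0)) for c in range(c0,c1)]
        X=[(c,144+cross(o[144:160,c],50,0)) for c in range(c0,c1)]
        print([int(v) for v in o[198:213,295]],[int(v) for v in o[144:160,295]])
    k=[fit(q) for q in(N,E,X)]; cm=356 if n=="scene" else 295
    y=np.radians(-3.92);u=np.array([np.cos(y),np.sin(y)])
    w=[px2w(n,[(cm,np.polyval(kk,cm))],z)[0] for kk,z in zip(k,(.008,.018,.018))]
    print(n,"near->outer",((w[1]-w[0])[:2]@u*1000).round(2),"band width",((w[2]-w[1])[:2]@u*1000).round(2),w[0].round(4),w[1].round(4))
E
python3 m5.py
```

```text
[71, 70, 66, 64, 64, 58, 28, -6, -14, -15, -17, -15, -15] [-15, -14, -14, -13, 6, 126, 123, 18, -2, -4, -2, -3]
scene near->outer 167.38 band width 5.04 [0.46 0.17 0.01] [0.63 0.15 0.02]
[-4, -5, -6, -4, -5, -4, 2, 34, 53, 50, 52, 53, 56, 56, 56] [4, 4, 3, 5, 15, 81, 98, 24, 11, -6, -5, -7, -7, -6, -6, -6]
top near->outer 169.27 band width 6.29 [0.46 0.15 0.01] [0.63 0.15 0.02]
```

Call:
move_arm([
  [0, 0.7, 0, 0, 0, 0, -1],
  [0, 0.7, 0.4, 0, 0, 0, -1],
  [0, 0.7, 0.8, 0, 0, 0, -1],
  [0, 0.7, 0.8, 0, 0, 0, -1],
], squeeze=60)

```text
clock: 17.18
eef_pos: [0.6027, 0.1581, 0.0534]
ee_rot: [-3.139, 0.0, 1.501]
force: [-11.9, 0.3, 18.1]
finger_gap: 0.0155
```

```bash
python3 -c "
from h import *
plan([.6061,.1567,.0533],86.05)
print(manip.observe()['moment'])
s=manip.capture('scene'); cv2.imwrite('pics/scene11.png',s[:,:,::-1])"; python3 m4.py pics/scene11.png
```

```text
t 17.175 tcp [0.6027 0.1581 0.0534] yaw 86.03 F [-11.9   0.3  18.1] gap 0.0155
to [0.6061 0.1567 0.0533] 86.05 -> d [-1.2  3.5  0.1] rot [-0.15  0.01 -0.02]
[0.03868955 1.522809   0.00530785]
front row 258.24 front-lip mm 35.23 yaw -4.45
```

Call:
move_arm([
  [0, -0.5, 0, 0, 0, 0, -1],
  [0, -0.9, 0, 0, 0, 0, -1],
  [0, -0.9, 0, 0, 0, 0, -1],
])

```text
clock: 17.6
eef_pos: [0.6027, 0.1582, 0.0534]
ee_rot: [-3.141, 0.0, 1.502]
force: [-7.4, -0.7, 14.1]
finger_gap: 0.0158
```

```bash
python3 -c "
from h import *
plan([.6061,.1567,.0533],86.05)
print(manip.observe()['moment'])
s=manip.capture('scene'); cv2.imwrite('pics/scene12.png',s[:,:,::-1])
crop(s,305,180,405,300,6,'s12')"; python3 m4.py pics/scene12.png;python3 m3.py pics/scene12.png 235 244 0 |head -2
```

```text
t 17.6 tcp [0.6027 0.1582 0.0534] yaw 86.03 F [-7.4 -0.7 14.1] gap 0.0158
to [0.6061 0.1567 0.0533] 86.05 -> d [-1.2  3.5  0.1] rot [-0.06  0.   -0.02]
[-0.07328748  1.16750067  0.01414664]
front row 258.22 front-lip mm 35.18 yaw -4.47
orange upper edge rms fit [1.11347823e-02 2.40570010e+02]
leaf ends px [[322.14, 244.16], [390.29, 244.92]] lip [0.6288 0.1553 0.018 ] len 0.1729 board yaw -3.54
```

View pics/s12.png

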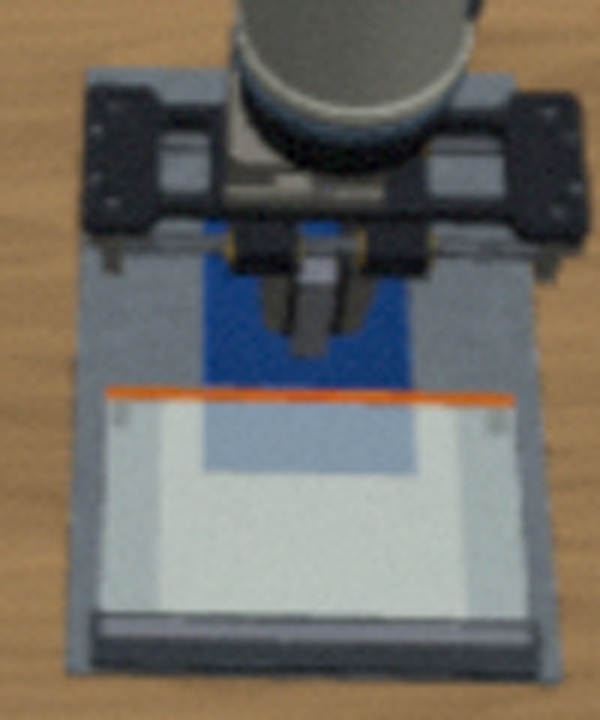

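Call:
move_arm([
  [0, -0.5, 0.4, 0, 0, 0, -1],
  [0, -0.8, 0.8, 0, 0, 0, -1],
  [0, -0.8, 0.8, 0, 0, 0, -1],
  [0, -0.8, 0.8, 0, 0, 0, -1],
])

```text
clock: 18.15
eef_pos: [0.6027, 0.1582, 0.0533]
ee_rot: [3.141, -0.0, 1.502]
force: [-6.5, -1.7, 20.5]
finger_gap: 0.0155
```

Call:
move_arm([
  [0, 0, 0, 0, 0, 0, -1],
  [0, 0, 0, 0, 0, 0, -1],
  [0, 0, 0, 0, 0, 0, -1],
  [0, 0, 0, 0, 0, 0, -1],
])

```text
clock: 18.65
eef_pos: [0.6026, 0.1582, 0.0533]
ee_rot: [3.141, -0.0, 1.502]
force: [-7.4, -1.7, 19.0]
finger_gap: 0.0154
```

```bash
python3 -c "
from h import *
plan([.6061,.1567,.0533],86.05)
print(manip.observe()['moment'])
s=manip.capture('scene'); cv2.imwrite('pics/scene13.png',s[:,:,::-1])"; python3 m4.py pics/scene13.png;python3 m3.py pics/scene13.png 235 244 0 |head -2
```

```text
t 18.65 tcp [0.6026 0.1582 0.0533] yaw 86.03 F [-7.4 -1.7 19. ] gap 0.0154
to [0.6061 0.1567 0.0533] 86.05 -> d [-1.2  3.5  0. ] rot [ 0.02 -0.01 -0.02]
[-0.33263011  1.26091321  0.02025405]
front row 258.22 front-lip mm 35.19 yaw -4.39
orange upper edge rms fit [1.24714678e-02 2.40072363e+02]
leaf ends px [[322.12, 244.09], [390.29, 244.94]] lip [0.6288 0.1553 0.018 ] len 0.173 board yaw -3.62
```

View pics/scene13.png

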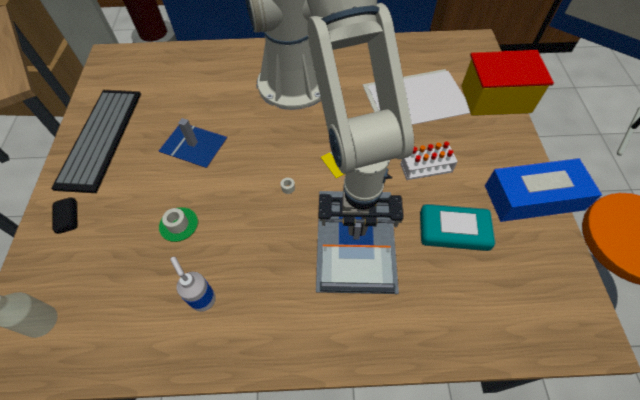

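The roll is on the coaster (175,222). The stand is tucked, with the leaf level and its orange edge at row 245 as at the start. The push is steady at 19 N, and the pump, wipes and rack haven't moved. I'm handing the job in.

```bash
python3 -c "
from workcell import manip
print(manip.job_done()); print(manip.observe()['force'],manip.observe()['clock'])"
```

```text
the job is handed in; nothing more can be done
None
the job is handed in; nothing more can be done
```

The roll of labels is flat on the green coaster. The small blue stand is tucked under the clear leaf, still gripped by its post and pressed onto the board. I handed the job in at 18.7 s of the 58 s allowed; it reports no verdict.

Last checks:
- **Depth:** the foot's front edge measures about 35.2 mm past the orange edge, against 35 mm wanted. The white line is now hidden under the orange strip. Carrying its earlier sightings forward by arm travel puts it up to about 1 mm short instead.
- **Centring and squareness:** the foot was within about 1 mm of the leaf's centre when last measured, shortly before the end. The gripper sits within about 0.1° of the board's angle. The foot's own front edge reads about 0.5° off, but it is a noisy edge only 35 pixels wide.
- **Leaf:** its orange edge is in the same place as at the start, so it was not lifted.
- **Push:** a steady 19 to 20 N down, the tool upright to within about 0.1°. A sideways force of about 7 N remained from friction during the slide.
- **Everything else:** the roll stands flat and fully on the coaster. The pump bottle, wipes pack, tube rack and look-alikes look unmoved in the final picture.

The arm hid the stand in the top camera, so the tuck was checked with the scene camera alone. That camera reads lengths along the board about 1.5% short, about 0.5 mm over this distance.

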